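# True the rack dock's side fence with a hand square

### The job

The side fence of the rack dock has been knocked inward, so trays no longer sit straight: take the hand square by its grip and press it into the dock's corner, sliding it along the rear fence so that it swings the side fence out true. Hold it there for a second, flush and pressed firmly but gently on the rear fence and the side fence together, keeping the hand itself off the dock. Then lift the square out without upsetting the fence and stand it on the bare table, off the dock, with nothing else disturbed.

Things in the scene. Friction and masses are not known exactly. Their poses are not given: they have to be found in the camera images.
- rack_dock: Dock fixed to the table: grey plate, x -100 to +100, y -135 to +125 mm, its deck 14 mm above the table. Origin at table height. x points to the rear fence, y away from the side fence (left), z up. Fences: bright aluminium angles 20 mm high. The rear fence (190 mm along y, screwed tight and rigid) is on slots: its inner face stands anywhere from x = +58 to +70 mm, parallel to y, and is not tracked.
- dock_corner (a point): Point on the deck surface at x +70, y -85, z +14 mm in the dock; axes as the dock's. The TRUE side fence's inner face is the plane y = 0 here, the rear fence's inner face a plane x = -12 to 0 mm (unknown: feel for it); it runs from y = 0 to +190. The steel rubs on the fences with friction 0.3 to 0.5, so a hard push on one can rob the other of contact: some 10 N toward each seats both.
- side_fence: Side fence, 150 mm long. Origin on its pivot screw at deck level, 28 mm to -x and 17 mm to -y of dock_corner; axes parallel to the dock's when it is true. Its inner face (to +y) lies 17 mm from the origin, from 24 mm behind (+x) to 126 mm in front (-x) of it. Starts with its front turned in (to +y) by 0.09 to 0.20 rad; stops 0.24 in, 0.08 out. Black thumb screw on it: leave alone.
- fence_front (a point): Front end of the side fence's inner face, 10 mm above the deck, 125 mm from the pivot. The fence turns level on its pivot with 0.3 N m of friction and no spring: it stays where left; about 5 N at 60 mm from the pivot swings it. Once the square lies flush on it, past both sides of the pivot, it yields no more and the force rises steeply; over 25 N on either fence is too hard.
- square_grip (a point): Middle of the hand square's grip, 50 mm above its underside. The square (240 to 390 g, lying flat) is a steel L, legs 90 mm long, 16 wide, 16 high, with a diagonal web carrying the grip: an upright black bar 14 mm thick, 40 long, from 19 to 72 mm above the underside. The bar's long side runs along (1, 1) of the square's x, y; grip it across, along (1, -1). Axes as the square's, z up.
- square_corner (a point): The square's outer corner (relieved by 4 mm) on its underside: 30 mm to +x and 30 mm to -y of the grip's middle, 50 mm below it. One leg runs from here to -x (outer face to -y, goes on the side fence), the other to +y (outer face to +x, goes on the rear fence). It fits the corner when its axes are parallel to the dock's.

How it is judged:
On the way:
1. the held square is pressed flush into the corner: it touches the rear fence and the side fence with at least 2 N each, in line with the dock and the fence within 0.02 rad, for 0.6 s (contact force between square and rear_fence above 2 N and contact force between square and side_fence above 2 N and angle between the x axis of each of square, side_fence and the x axis of rack_dock, either way round below 0.02 rad and y of square_corner in the frame of dock_corner between -0.004 and 0.004 m and angle between square's own z axis and vertical below 0.04 rad), for 0.6 s.
At the end, for the whole second after the job is handed in: The side fence is within 0.02 rad (about 1 degree) of square to the rear fence, and the square stands flat on its underside on the table itself, off the dock, at rest and released (angle between the x axis of side_fence and the x axis of rack_dock, either way round below 0.02 rad and height (world z) of square_corner below 0.005 m and height (world z) of square_grip below 0.056 m and angle between square's own z axis and vertical below 0.05 rad and linear speed of square below 0.02 m/s); the robot touches nothing.
It fails at once if the square is pressed on a fence with more than 25 N (contact force between square and rear_fence above 25 N or contact force between square and side_fence above 25 N).
It fails at once if the hand pushes a fence or the dock (contact force between any of the fingers, the arm and rack_dock above 1.5 N).
It fails at once if something else on the table is shifted by more than 15 mm (distance of any of tray, jar_a, jar_b, tip_box_a, strip_block_a, vial_a, swab_box, tweezers_a from where it was at the start of the episode above 0.015 m).
It also fails if it takes over 58 s, if anything falls off the work surface, if the arm or the gripper's body presses on something with over 40 N, if the wrist force passes 120 N, or if a joint passes its speed limit or range.

### The arm

A 6-joint arm with a two-finger parallel gripper is mounted at the origin on a cart in front of the work surface, level with it; the furniture and walls round the work are solid. World frame = base frame: x ahead of the robot, y to its left, z up, the work surface at z = 0. Lengths are in m, angles in rad, forces in N, time in s.
With the tool pointing down it reaches from about 0.3 to 0.775 m from the base axis. Payload 14.6 kg.
Tool frame: the origin (TCP) lies on the centre line of the jaws, within the pads' length; the fingertips stand 11 mm ahead of it and the grasp point (between the pads) lies 8 mm behind it; y points along the fingers, x is the direction in which the jaws open and shut, and the axes are right-handed (so a half turn about y gives the same grasp; the last joint's range is limited). The gripper opens to 94 mm and grips with 3 to 60 N. Pads are 16 mm wide; open, the fingers measure 119 mm over their backs; the gripper's body (75 mm by 177 mm) begins 78 mm behind the grasp point.
Start: joints at [1.124, 0.3, 1.521, -0, 1.321, -0.067], TCP at [0.204, 0.511, 0.216] pointing down, gripper open.
Joint ranges: [-3.03, 3.03], [-0.79, 2.21], [0.23, 2.52], [-1.04, 4.18], [0, 3.07], [-2.55, 2.55]. Speed limits (rad/s): [2.22, 2.22, 2.57, 3.14, 3.14, 3.14].

### API

Orientations are given as [roll, pitch, yaw] about the fixed x, y, z axes, in that order (R = Rz(yaw) Ry(pitch) Rx(roll)).
In Python, from station import ctrl, imaging gives the robot as it stands. The module is installed in compiled form; this text tells all that it offers.
- The arm moves only by the tool apply_moves, never from a script. Its argument "deltas" is a list of rows, each an object with "dp": the shift along the tool's x, y, z in m, a list of three; "roll": the turn about the tool's y in rad; "grip": the closure, from -1 (fully open) to 1 (shut). In form: [{"dp": [tx, ty, tz], "roll": roll, "grip": grip}, ...]. A call has 1 to 10 rows; each row shifts and turns the commanded pose from where the row before left it, along the tool's axes as they then stand; what a row does not reach is not made up. A row lasts 1/8 s, in which the tool goes at most 62.5 mm and 10.7 degrees, less where a joint would pass 70% of its speed; a pose out of reach is approached as far as the arm can. A call with a gripper value outside its range is refused whole. The fingers move at their own pace and stop on an object; "newtons" is the grip in N (left out, the last holds). Time passes only in rows, so rows that do not move let the fingers close. It gives the time, the measured TCP pose, the force and the opening at its end, in the units of the state.
- ctrl.get_obs(): the state, without advancing time (a new reading comes with each control period).
- imaging.camera(name): name is "side" or "top" or "wrist"; returns the picture (384x512x3 uint8, blue, green, red); there is no depth.
- imaging.camera_info(name): a dict with "K" (3x3 intrinsics, pixels), "D" ([k1, k2, p1, p2, k3] as OpenCV has them; the pictures are not rectified), "world_from_camera" (4x4, takes a point from camera to world coordinates). Camera axes: x right, y down, z forward; pixel columns grow to the right and rows downward; lengths in m; the calibration is good to about 2 mm. A picture is of the moment at which its call begins: read the wrist's pose just before it. camera_info takes no time and is no camera call; for the wrist camera it gives the pose at the moment of the call.
- ctrl.hand_in(): hands the job in, once; it reports no verdict.
The state is a dict: "time_s": time; "qpos": joint angles; "joint_vel": joint speeds; "tau": joint torques, N m; "ee_pos": TCP position; "eef_rot": TCP orientation; "force": force on the tool from outside, world axes, zero at the start; "moment": the same for the moment, N m; "grip_width": finger opening in m.
Only numpy, scipy, OpenCV 4.12 (cv2) and the standard library are available. Lean on these libraries where they do the work, as an engineer would, in place of code of your own. Each camera call takes 0.05 s, during which the arm holds its last target. There are 200 camera calls.

## Working session

There is one attempt and no reset: what is moved stays moved. The work goes in short steps, Python scripts to look and compute and a tool call to move; the robot and the scene stay as the last step left them, time stands still between calls to the robot, and variables do not carry over. Pictures are saved under pics/ and viewed, about 8 in all and at most 12, crops included, and the job is handed in when it is done.

Besides the shell and the picture viewer there is one more tool, called after "Emit:" as name(argument=value, ...) on one line, values as JSON. apply_moves: Moves the arm, as the interface text tells. Its arguments: {"type":"object","properties":{"deltas":{"type":"array"},"newtons":{"type":"number"}},"required":["deltas"]}

```bash
mkdir -p pics; cat > h.py <<'E'
import numpy as np, cv2
from station import ctrl, imaging
from scipy.spatial.transform import Rotation as R
def info(n):
    i=imaging.camera_info(n); return np.array(i["K"],float),np.array(i["D"],float),np.array(i["world_from_camera"])
def ray(n,uv,z,I=None):
    K,D,T=I or info(n)
    p=cv2.undistortPoints(np.array(uv,float).reshape(-1,1,2),K,D).reshape(-1,2)
    d=np.c_[p,np.ones(len(p))]@T[:3,:3].T; o=T[:3,3]
    return o+d*((z-o[2])/d[:,2])[:,None]
def proj(n,X,I=None):
    K,D,T=I or info(n); Ti=np.linalg.inv(T)
    return cv2.projectPoints(np.array(X,float).reshape(-1,1,3),cv2.Rodrigues(Ti[:3,:3])[0],Ti[:3,3],K,D)[0].reshape(-1,2)
E
python3 - <<'E'
from h import *
o=ctrl.get_obs(); print(o)
for n in("top","side"):
    im=imaging.camera(n); cv2.imwrite(f"pics/{n}0.png",im); cv2.imwrite(f"pics/{n}0b.png",cv2.resize(im,(800,600),interpolation=cv2.INTER_CUBIC)); K,D,T=info(n); print(n,K,D,T.round(3))
E
```

```text
{'time_s': 0.0, 'qpos': array([ 1.12439503e+00,  3.00470235e-01,  1.52157747e+00, -3.19220386e-05,
        1.32066992e+00, -6.65878143e-02]), 'joint_vel': array([-0.00025023,  0.00127668, -0.00117588, -0.00021741, -0.00064016,
       -0.00016495]), 'tau': array([-3.03644221e-03, -5.31812239e+01, -3.52721035e+01,  7.08875502e-02,
        2.44569022e-02, -7.80450205e-05]), 'ee_pos': array([0.20381038, 0.5105835 , 0.21588832]), 'eef_rot': array([-1.57075232e+00,  1.12453752e-03,  1.19099079e+00]), 'force': array([ 0.39315324, -1.01889448,  0.90249066]), 'moment': array([-0.00202832,  0.05752562,  0.03276029]), 'grip_width': 0.09394915789406327}
top [[477.9872018    0.         258.33125827]
 [  0.         477.9872018  193.00733218]
 [  0.           0.           1.        ]] [-0.12774734  0.          0.          0.          0.        ] [[-0.003 -0.994  0.112  0.428]
 [-1.     0.003 -0.003  0.092]
 [ 0.003 -0.112 -0.994  0.968]
 [ 0.     0.     0.     1.   ]]
side [[463.60464766   0.         257.30578873]
 [  0.         463.60464766 197.428664  ]
 [  0.           0.           1.        ]] [-0.15821038  0.          0.          0.          0.        ] [[ 0.98  -0.11   0.163  0.355]
 [-0.196 -0.498  0.845 -0.798]
 [-0.012 -0.86  -0.51   0.614]
 [ 0.     0.     0.     1.   ]]
```

View pics/top0b.png

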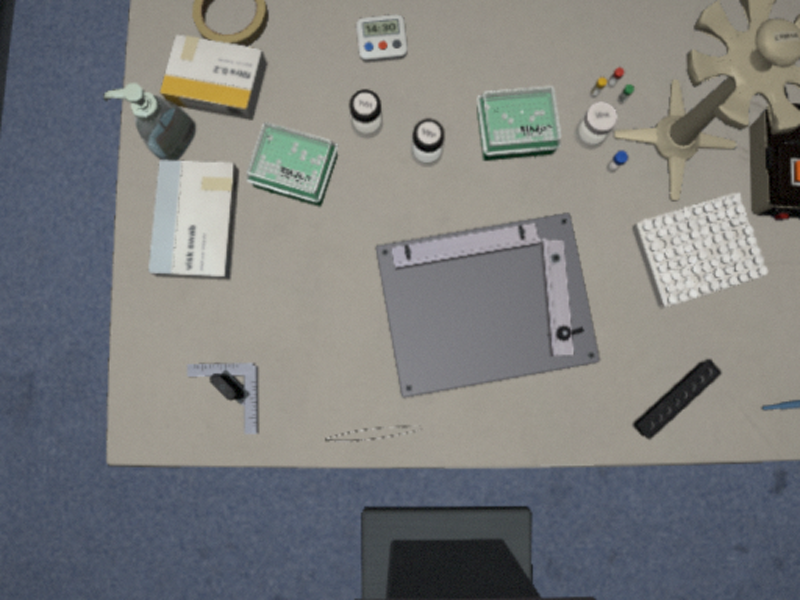

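View pics/side0b.png

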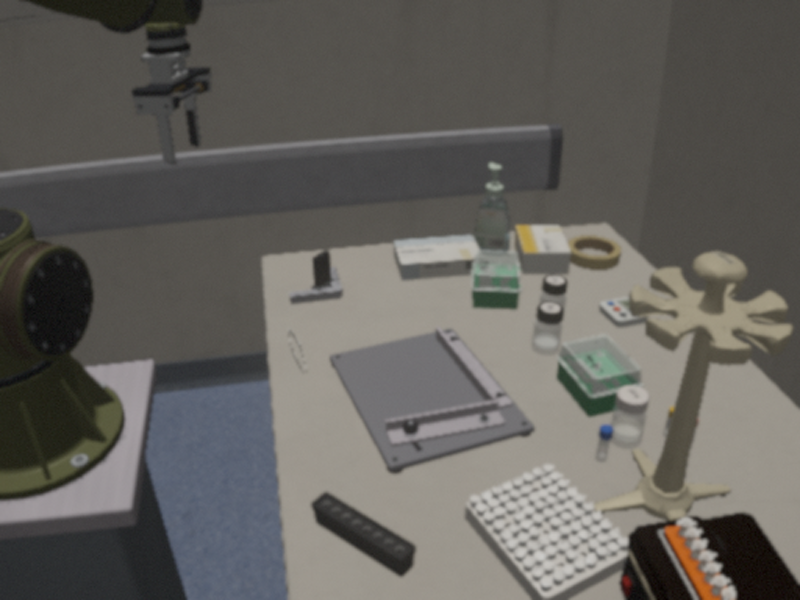

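The top view shows the dock at about (490,300) of the 800x600 picture, yawed slightly. The side fence is on its right with the front end near (562,355). The square is at (225,395): corner (255,365), one leg running left and one down, so its yaw is near 0. Next I'll measure these.

```bash
python3 - <<'E'
from h import *
im=cv2.imread("pics/top0.png"); I=info("top")
s=512/800
# enlarged crops
c=im[222:285,112:172]; d=im[130:260,235:390]
cv2.imwrite("pics/c.png",cv2.resize(np.hstack([cv2.resize(c,(390,410),interpolation=cv2.INTER_CUBIC),cv2.resize(d,(410,410*130//155),interpolation=cv2.INTER_CUBIC) if 0 else cv2.resize(d,(400,410),interpolation=cv2.INTER_CUBIC)]),None,fx=1,fy=1))
# dock plate screws
g=cv2.cvtColor(im,cv2.COLOR_BGR2HSV); 
for uv in [(160,250),(138,237),(300,230),(300,175),(357,190),(200,260),(357,225)]: print(uv,im[uv[1],uv[0]],g[uv[1],uv[0]])
p=ray("top",np.array([(376,245),(572,213),(599,361),(405,396)])*s,0.014,I); print("plate",p.round(4)); 
p=ray("top",np.array([(257,364),(187,364),(257,433)])*s,0.016,I); print("sq",p.round(4))
E
```

```text
(160, 250) [162 152 147] [110  24 162]
(138, 237) [167 157 152] [110  23 167]
(300, 230) [127 125 124] [110   6 127]
(300, 175) [122 119 118] [113   8 122]
(357, 190) [166 160 165] [145   9 166]
(200, 260) [144 154 160] [ 19  26 160]
(357, 225) [170 161 166] [137  14 170]
plate [[ 0.6096  0.1247  0.014 ]
 [ 0.6521 -0.1327  0.014 ]
 [ 0.4578 -0.1621  0.014 ]
 [ 0.4149  0.0878  0.014 ]]
sq [[0.4557 0.2767 0.016 ]
 [0.4555 0.3678 0.016 ]
 [0.3682 0.2757 0.016 ]]
```

View pics/c.png

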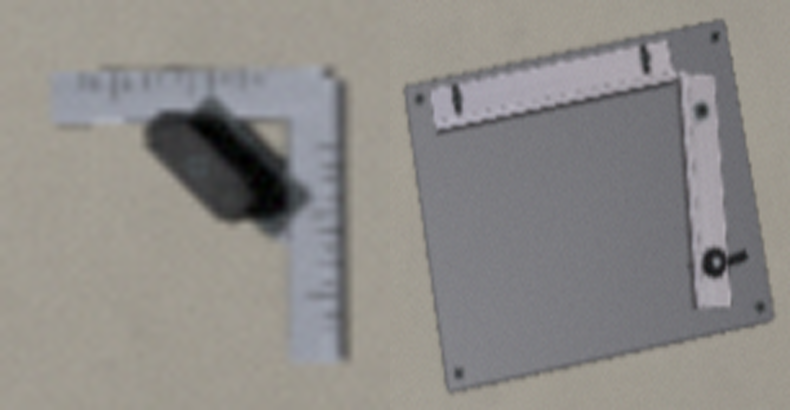

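The crop shows the square's outer corner at about (340,70) and the black grip bar running along (1,1). On the dock, the side fence's front end is turned in. Next I'll fit the outlines for precise poses.

```bash
cat > m.py <<'E'
from h import *
def blob(m,seed):
    n,l=cv2.connectedComponents(m.astype(np.uint8)); k=l[seed[1],seed[0]]; return (l==k)
def outline(m): return cv2.findContours(m.astype(np.uint8),0,cv2.CHAIN_APPROX_NONE)[0][0].reshape(-1,2).astype(float)
def fit(P,dirn):
    v=cv2.fitLine(P[:,:2].astype(np.float32),cv2.DIST_HUBER,0,.001,.001).ravel(); return v
E
python3 - <<'E'
from m import *
im=cv2.imread("pics/top0.png").astype(int); I=info("top")
b,g,r=im[...,0],im[...,1],im[...,2]
m=(b-r>-5)
roi=np.zeros(m.shape,bool); roi[130:262,232:392]=1
dk=blob(m&roi,(300,200)); P=ray("top",outline(dk),0.014,I)
rc=cv2.minAreaRect(P[:,:2].astype(np.float32)*1000); print("dock rect",rc, len(P))
roi[:]=0; roi[225:285,112:172]=1
sq=blob(m&roi,(160,250)); C=outline(sq); P=ray("top",C,0.016,I)
rc2=cv2.minAreaRect(P[:,:2].astype(np.float32)*1000); print("sq rect",rc2)
# line fits of outer faces
top=P[(P[:,0]>.445)&(P[:,1]>.285)&(P[:,1]<.36)]; rt=P[(P[:,1]<.285)&(P[:,0]<.445)&(P[:,0]>.38)]
for n,Q in(("rear leg",top),("side leg",rt)):
    o=Q[:,0]>.449 if n[0]=="r" else Q[:,1]<.280
    v=fit(Q[o],0); print(n,v,o.sum())
# fence mask: bright in dock
f=(b>148)&dk; 
for seed in((300,155),(357,190)):
    Q=ray("top",outline(blob(f,seed)),0.034,I); rr=cv2.minAreaRect(Q[:,:2].astype(np.float32)*1000); print("fence",rr)
    print(cv2.boxPoints(rr).round(1).tolist())
E
```

```text
dock rect ((533.3541259765625, -17.903076171875), (198.88931274414062, 259.17999267578125), 9.856411933898926) 438
sq rect ((412.68682861328125, 322.88482666015625), (89.61624145507812, 91.49185943603516), 0.6925196051597595)
rear leg [ 0.03868909 -0.9992513   0.45656648  0.319241  ] 37
side leg [0.9999296  0.0118669  0.4133185  0.27715194] 33
fence ((607.5741577148438, 10.307586669921875), (25.48436164855957, 188.0598907470703), 9.899197578430176)
[[578.9000244140625, 100.69999694824219], [611.2000122070312, -84.5], [636.2999877929688, -80.0999984741211], [604.0, 105.0999984741211]]
fence ((540.3171997070312, -105.80145263671875), (147.67958068847656, 25.826923370361328), 3.663137912750244)
[[465.79998779296875, -97.5999984741211], [467.5, -123.4000015258789], [614.7999877929688, -114.0], [613.2000122070312, -88.19999694824219]]
```

Emit:
apply_moves(deltas=[{"dp": [0,0,0],"roll": 0.18,"grip": -1},{"dp": [0,0,0],"roll": 0.18,"grip": -1},{"dp": [0,0,0],"roll": 0.18,"grip": -1},{"dp": [0,0,0],"roll": 0.18,"grip": -1},{"dp": [0,0,0],"roll": 0.18,"grip": -1},{"dp": [0,0,0],"roll": 0.18,"grip": -1},{"dp": [0,0,0],"roll": 0.18,"grip": -1},{"dp": [0,0,0],"roll": 0.18,"grip": -1},{"dp": [0,0,0],"roll": 0.18,"grip": -1},{"dp": [0,0,0],"roll": 0.18,"grip": -1}])

```text
time_s: 1.35
ee_pos: [0.2038, 0.5107, 0.2161]
eef_rot: [-1.572, -0.0, -0.615]
force: [0.2, 0.5, 0.0]
grip_width: 0.094
```

```bash
cat >> h.py <<'E'
def to(target,yaw):
    o=ctrl.get_obs(); Rm=R.from_euler("xyz",o["eef_rot"]); y=o["eef_rot"][2]
    print("t",o["time_s"],"pos",o["ee_pos"].round(4),"rot",o["eef_rot"].round(4),"F",o["force"].round(2),"M",o["moment"].round(3),"w",round(o["grip_width"],4))
    r=(y-yaw+np.pi)%(2*np.pi)-np.pi
    print("roll",r.round(4),"dp before turn",Rm.inv().apply(np.array(target)-o["ee_pos"]).round(4),"dp after turn",(R.from_euler("xyz",[-np.pi/2,0,yaw]).inv().apply(np.array(target)-o["ee_pos"])).round(4))
E
python3 -c "
from h import *
to([.4265,.3065,.15],-.765)"
```

```text
t 1.35 pos [0.2038 0.5107 0.2161] rot [-1.5715e+00 -1.0000e-04 -6.1490e-01] F [0.17 0.46 0.03] M [-0.084  0.07   0.002] w 0.094
roll 0.1501 dp before turn [ 0.2997  0.0662 -0.0383] dp after turn [0.302  0.0661 0.0069]
```

Emit:
apply_moves(deltas=[{"dp": [0,0,0],"roll": 0.15,"grip": -1},{"dp": [0.05,0.011,0.001],"roll": 0,"grip": -1},{"dp": [0.05,0.011,0.001],"roll": 0,"grip": -1},{"dp": [0.05,0.011,0.001],"roll": 0,"grip": -1},{"dp": [0.05,0.011,0.001],"roll": 0,"grip": -1},{"dp": [0.05,0.011,0.001],"roll": 0,"grip": -1},{"dp": [0.05,0.011,0.002],"roll": 0,"grip": -1},{"dp": [0,0,0],"roll": 0,"grip": -1},{"dp": [0,0,0],"roll": 0,"grip": -1}])

```text
time_s: 2.48
ee_pos: [0.426, 0.3096, 0.1504]
eef_rot: [-1.571, 0.0, -0.759]
force: [-0.8, 0.7, 0.5]
grip_width: 0.0938
```

```bash
python3 - <<'E'
from h import *
to([.4265,.3065,.042],-.765)
I=info("wrist"); im=imaging.camera("wrist"); cv2.imwrite("pics/w0.png",im); cv2.imwrite("pics/w0b.png",cv2.resize(im,(768,576)))
print(I[2].round(3)); np.savez("w0.npz",K=I[0],D=I[1],T=I[2])
c=np.array([.4265,.3065]); q=lambda dx,dy,z:[c[0]+dx,c[1]+dy,z]
print((proj("wrist",[q(.03,-.03,.016),q(-.06,-.03,.016),q(.03,.06,.016),q(0,0,.072),q(.0141,.0141,.072),q(-.0141,-.0141,.072)],I)*1.5).round())
E
```

```text
t 2.475 pos [0.426  0.3096 0.1504] rot [-1.5712e+00  3.0000e-04 -7.5930e-01] F [-0.76  0.67  0.5 ] M [-0.076  0.147 -0.058] w 0.0938
roll 0.0057 dp before turn [ 0.0025  0.1084 -0.0019] dp after turn [ 0.0025  0.1084 -0.0019]
[[ 0.726 -0.663 -0.183  0.48 ]
 [-0.688 -0.7   -0.194  0.368]
 [ 0.     0.267 -0.964  0.318]
 [ 0.     0.     0.     1.   ]]
[[443. 279.]
 [343. 367.]
 [346. 175.]
 [379. 304.]
 [380. 268.]
 [377. 339.]]
```

View pics/w0b.png

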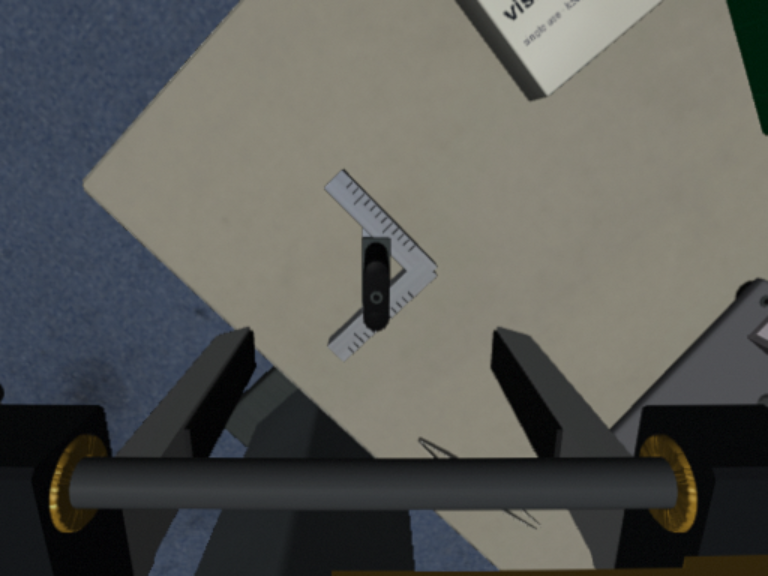

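In the wrist view the square's outer corner is at about (438,268). The leg tips are near (344,169) and (342,361), and the bar's top runs along about x=376. That is close to my prediction, so I'll refine it.

```bash
python3 - <<'E'
from m import *
d=np.load("w0.npz"); I=(d["K"],d["D"],d["T"]); im=cv2.imread("pics/w0.png").astype(int); b,g,r=im[...,0],im[...,1],im[...,2]
roi=np.zeros(b.shape,bool); roi[105:245,210:297]=1
m=blob((b-r>0)&(b>90)&roi,(275,182)); P=ray("wrist",outline(m),.016,I)[:,:2]*1000; print(len(P))
c0=np.array([455,276.5])
def line(A,ax):  # outer extreme line
    v=cv2.fitLine(A.astype(np.float32),cv2.DIST_HUBER,0,.01,.01).ravel(); return v
rear=P[(P[:,1]>288)&(P[:,1]<355)&(P[:,0]>449)]; side=P[(P[:,0]<440)&(P[:,0]>375)&(P[:,1]<284)]
a=line(rear,0); s=line(side,0); print(a,s,len(rear),len(side))
ya=np.arctan2(-a[0]/a[1],1); ys=np.arctan2(s[1]/s[0],1); print("yaw",ya,ys)
A=np.c_[a[:2],-s[:2]]; t=np.linalg.solve(A,s[2:]-a[2:]); cor=a[2:]+t[0]*a[:2]; y=(ya+ys)/2; print("corner",cor,"grip",cor+R.from_euler("z",y).as_matrix()[:2,:2]@[-30,30])
# bar top
dk=(b<60)&roi; dk[:, :235]=0; dk[:,265:]=0; dk[222:]=0
M=blob(dk,(251,200)); Q=ray("wrist",outline(M),.072,I)[:,:2]*1000
print("bar rect z72",cv2.minAreaRect(Q.astype(np.float32)))
E
```

```text
223
[ 1.7329736e-02 -9.9984986e-01  4.5729913e+02  3.3295703e+02] [9.9997514e-01 7.0534586e-03 4.2894440e+02 2.8160126e+02] 60 25
yaw 0.017330602 0.007053517
corner [458.18567 281.80753] grip [427.82214589 311.43954325]
bar rect z72 ((434.1626281738281, 314.14764404296875), (50.86497116088867, 17.660715103149414), 47.2617073059082)
```

Emit:
apply_moves(deltas=[{"dp": [0.0014,0.03,0.0012],"roll": 0.013,"grip": -1},{"dp": [0,0.03,0],"roll": 0,"grip": -1},{"dp": [0,0.03,0],"roll": 0,"grip": -1},{"dp": [0,0.0185,0],"roll": 0,"grip": -1},{"dp": [0,0,0],"roll": 0,"grip": -1},{"dp": [0,0,0],"roll": 0,"grip": 1},{"dp": [0,0,0],"roll": 0,"grip": 1},{"dp": [0,0,0],"roll": 0,"grip": 1},{"dp": [0,0,0],"roll": 0,"grip": 1},{"dp": [0,0,0],"roll": 0,"grip": 1}], newtons=35)

```text
time_s: 3.78
ee_pos: [0.4282, 0.3093, 0.042]
eef_rot: [-1.571, -0.0, -0.772]
force: [0.1, -0.3, 0.9]
grip_width: 0.0474
```

Emit:
apply_moves(deltas=[{"dp": [0,0,0],"roll": 0,"grip": 1},{"dp": [0,0,0],"roll": 0,"grip": 1}])

```text
time_s: 4.03
ee_pos: [0.4282, 0.3093, 0.0419]
eef_rot: [-1.571, 0.0, -0.772]
force: [0.7, -0.7, -0.0]
grip_width: 0.0276
```

Emit:
apply_moves(deltas=[{"dp": [0,0,0],"roll": 0,"grip": 1},{"dp": [0,0,0],"roll": 0,"grip": 1},{"dp": [0,0,0],"roll": 0,"grip": 1},{"dp": [0,0,0],"roll": 0,"grip": 1}])

```text
time_s: 4.53
ee_pos: [0.4282, 0.3093, 0.0419]
eef_rot: [-1.571, 0.0, -0.772]
force: [-0.2, 0.1, -0.8]
grip_width: 0.0141
```

Emit:
apply_moves(deltas=[{"dp": [0,-0.02,0],"roll": 0,"grip": 1},{"dp": [0,-0.05,0],"roll": 0,"grip": 1},{"dp": [0,-0.03,0],"roll": 0,"grip": 1},{"dp": [0,0,0],"roll": 0,"grip": 1},{"dp": [0,0,0],"roll": 0,"grip": 1}])

```text
time_s: 5.15
ee_pos: [0.4277, 0.309, 0.1404]
eef_rot: [-1.573, 0.0, -0.772]
force: [0.3, 0.0, -1.6]
grip_width: 0.0137
```

```bash
python3 - <<'E'
from h import *
to([.4265,.3065,.042],-.613)
I=info("wrist"); im=imaging.camera("wrist"); cv2.imwrite("pics/w1.png",im); cv2.imwrite("pics/w1b.png",cv2.resize(im,(768,576)))
np.savez("w1.npz",K=I[0],D=I[1],T=I[2])
E
```

```text
t 5.15 pos [0.4277 0.309  0.1404] rot [-1.5728e+00  4.0000e-04 -7.7200e-01] F [ 0.33  0.03 -1.65] M [-0.065  0.082  0.022] w 0.0137
roll -0.159 dp before turn [ 0.0009  0.0984 -0.0024] dp after turn [ 0.0005  0.0984 -0.0027]
```

View pics/w1b.png

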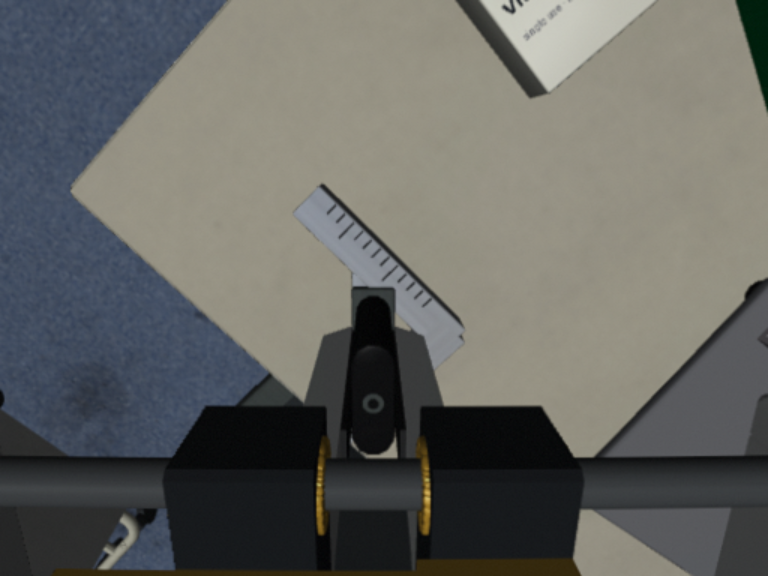

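The square is held between the jaws; the wrist view shows its outer corner at about (462,340). Next I'll get its pose in the tool frame.

```bash
python3 - <<'E'
from m import *
d=np.load("w1.npz"); I=(d["K"],d["D"],d["T"]); im=cv2.imread("pics/w1.png").astype(int); b,g,r=im[...,0],im[...,1],im[...,2]
roi=np.zeros(b.shape,bool); roi[115:245,190:315]=1
m=blob((b-r>0)&(b>95)&roi,(270,210)); C=outline(m)
z=.1404-.042+.016
P=ray("wrist",C,z,I)[:,:2]*1000; o=np.array([427.7,309.0])
Y=-.772+np.pi/4; Q=(P-o)@R.from_euler("z",Y).as_matrix()[:2,:2]  # square-aligned frame about TCP
print(Q.min(0),Q.max(0))
e=Q[(Q[:,0]>25)&(Q[:,1]>-22)&(Q[:,1]<50)]; v=cv2.fitLine(e.astype(np.float32),cv2.DIST_HUBER,0,.01,.01).ravel(); print("rear face",v,"yaw err",-v[0]/v[1],len(e))
e=Q[(Q[:,1]<-22)]; print(e.round(1).tolist())
E
```

```text
[  8.51352561 -28.37839598] [29.9544021 60.9211575]
rear face [6.1730510e-03 9.9998093e-01 2.9674889e+01 2.2360910e+01] yaw err -0.006173169 84
[[11.0, -22.4], [11.0, -23.4], [10.5, -23.9], [10.0, -24.4], [10.0, -25.4], [9.5, -25.9], [9.0, -26.5], [8.5, -27.0], [9.0, -27.4], [9.4, -27.9], [9.9, -28.4], [10.4, -27.8], [11.3, -27.8], [11.8, -28.2], [12.7, -28.2], [13.7, -28.1], [14.6, -28.1], [15.5, -28.0], [16.5, -27.9], [17.4, -27.9], [17.9, -28.3], [18.3, -27.8], [19.3, -27.8], [19.7, -28.2], [20.7, -28.2], [21.6, -28.1], [22.5, -28.0], [23.4, -28.0], [24.3, -27.9], [24.8, -28.4], [25.3, -27.9], [25.7, -27.4], [25.7, -26.4], [25.7, -25.4], [25.8, -24.5], [26.7, -24.4], [27.6, -24.3], [28.0, -23.8], [28.9, -23.8], [29.9, -23.7], [29.9, -22.8]]
```

```bash
python3 -c "
from h import *
to([.548,-.0415,.14],-.613)"
```

```text
t 5.2 pos [0.4276 0.3089 0.1402] rot [-1.5734e+00  6.0000e-04 -7.7210e-01] F [-0.53 -1.23 -2.79] M [-0.034  0.121 -0.035] w 0.0139
roll -0.1591 dp before turn [ 0.3307  0.0004 -0.1671] dp after turn [ 3.001e-01  2.000e-04 -2.173e-01]
```

Emit:
apply_moves(deltas=[{"dp": [0,0,0],"roll": -0.08,"grip": 1},{"dp": [0,0,0],"roll": -0.079,"grip": 1},{"dp": [0.0375,0,-0.0272],"roll": 0,"grip": 1},{"dp": [0.0375,0,-0.0272],"roll": 0,"grip": 1},{"dp": [0.0375,0,-0.0272],"roll": 0,"grip": 1},{"dp": [0.0375,0,-0.0272],"roll": 0,"grip": 1},{"dp": [0.0375,0,-0.0272],"roll": 0,"grip": 1},{"dp": [0.0375,0,-0.0272],"roll": 0,"grip": 1},{"dp": [0.0375,0,-0.0272],"roll": 0,"grip": 1},{"dp": [0.0375,0,-0.0272],"roll": 0,"grip": 1}], newtons=60)

```text
time_s: 6.45
ee_pos: [0.5482, -0.0427, 0.1403]
eef_rot: [-1.572, 0.002, -0.613]
force: [0.3, 1.0, -2.8]
grip_width: 0.0138
```

Emit:
apply_moves(deltas=[{"dp": [0,0,0],"roll": 0,"grip": 1},{"dp": [0,0,0],"roll": 0,"grip": 1},{"dp": [0,0,0],"roll": 0,"grip": 1}])

```text
time_s: 6.82
ee_pos: [0.5481, -0.0403, 0.1415]
eef_rot: [-1.571, 0.001, -0.612]
force: [-0.5, -0.2, -2.9]
grip_width: 0.0135
```

```bash
python3 - <<'E'
from h import *
to([.548,-.0415,.057],-.613)
I=info("wrist"); im=imaging.camera("wrist"); cv2.imwrite("pics/w2.png",im); cv2.imwrite("pics/w2b.png",cv2.resize(im,(768,576)))
np.savez("w2.npz",K=I[0],D=I[1],T=I[2])
E
```

```text
t 6.825 pos [ 0.5481 -0.0403  0.1415] rot [-1.5711e+00  8.0000e-04 -6.1180e-01] F [-0.49 -0.19 -2.88] M [-0.018  0.097 -0.035] w 0.0135
roll 0.0012 dp before turn [ 0.0007  0.0845 -0.001 ] dp after turn [ 0.0006  0.0845 -0.001 ]
```

View pics/w2b.png

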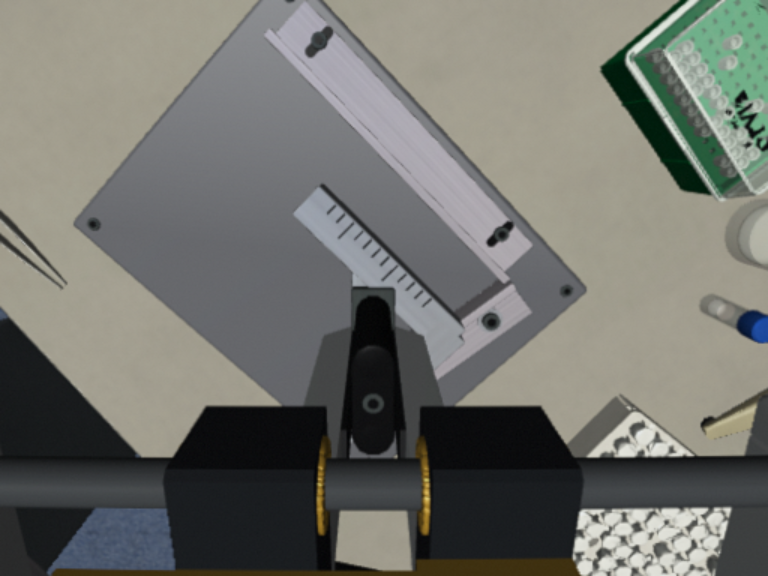

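The wrist view shows the square parallel to the rear fence, whose inner edge runs from (266,38) to (505,283). Dock screws are at (94,224), (566,291). Next I'll check the yaw and corner distances.

```bash
python3 - <<'E'
from h import *
d=np.load("w2.npz"); I=(d["K"],d["D"],d["T"]); im=cv2.imread("pics/w2.png")
g=cv2.GaussianBlur(cv2.cvtColor(im,cv2.COLOR_BGR2GRAY),(3,3),0).astype(float)
def edge(p,q,z,w=8):
    p,q=np.array(p)/1.5,np.array(q)/1.5; t=(q-p)/np.linalg.norm(q-p); n=np.array([-t[1],t[0]]); pts=[]
    for a in np.linspace(.08,.92,60):
        s=np.arange(-w,w+.1,.25); x=(p+a*(q-p))[None]+s[:,None]*n
        v=cv2.remap(g.astype(np.float32),x[:,0].astype(np.float32)[None],x[:,1].astype(np.float32)[None],1)[0]
        k=np.argmax(abs(np.gradient(v))); pts.append(x[k])
    P=ray("w",pts,z,I)[:,:2]*1000; v=cv2.fitLine(P.astype(np.float32),cv2.DIST_HUBER,0,.01,.01).ravel(); return v,np.arctan2(v[1],v[0])
for n,p,q,z in(("plate front",(77,223),(262,385),.014),("plate left",(77,223),(270,0),.014),("rear fence base",(266,37),(505,283),.034),("sq rear",(322,185),(462,322),.1155)):
    v,a=edge(p,q,z); print(n,v[2:].round(1),"yaw mod 90:",(a+np.pi/4)%(np.pi/2)-np.pi/4)
S=ray("w",np.array([(94,224),(566,291)])/1.5,.014,I)[:,:2]*1000; print(S)
for y in(.165,.172,.179):
    print(y,(S-[532.5,-13])@R.from_euler("z",y).as_matrix()[:2,:2])
E
```

```text
plate front [425.4  36.7] yaw mod 90: 0.17324388
plate left [508.  110.8] yaw mod 90: 0.1738118
rear fence base [594.5  14.8] yaw mod 90: 0.17347121
sq rear [574.4 -14.8] yaw mod 90: 0.17484963
[[ 426.85196433   85.61348553]
 [ 642.8456592  -118.03919074]]
0.165 [[ -88.01566673  114.62708833]
 [  91.59405174 -121.73711752]]
0.172 [[ -87.21112729  115.24038462]
 [  90.73965483 -122.3752881 ]]
0.179 [[ -86.40231452  115.84803414]
 [  89.8808117  -123.00746231]]
```

Emit:
apply_moves(deltas=[{"dp": [0,0.03,0],"roll": 0,"grip": 1},{"dp": [0,0.03,0],"roll": 0,"grip": 1},{"dp": [0,0.018,0],"roll": 0,"grip": 1},{"dp": [0,0.006,0],"roll": 0,"grip": 1},{"dp": [0,0,0],"roll": 0,"grip": 1},{"dp": [0,0,0],"roll": 0,"grip": 1},{"dp": [0,0,0],"roll": 0,"grip": 1}])

```text
time_s: 7.75
ee_pos: [0.5487, -0.0413, 0.0586]
eef_rot: [-1.57, -0.001, -0.613]
force: [-0.1, 0.2, -3.7]
grip_width: 0.0139
```

```bash
cat >> h.py <<'E'
YD=.1735; C0=np.array([.6168,-.0842])
def rep():
    o=ctrl.get_obs(); B=R.from_euler("z",YD).as_matrix()[:2,:2]; Y=o["eef_rot"][2]+np.pi/4
    c=o["ee_pos"][:2]+R.from_euler("z",Y).as_matrix()[:2,:2]@[.0298,-.029]
    print("t",o["time_s"],"z",o["ee_pos"][2].round(4),"corner in dock mm",((c-C0)@B*1000).round(2),"dyaw",(Y-YD).round(4),"F dock",(o["force"][:2]@B).round(2),o["force"][2].round(2),"Mz",o["moment"].round(3),"w",round(o["grip_width"],4))
    th=o["eef_rot"][2]; T=np.array([[np.cos(th),np.sin(th)],[-np.sin(th),np.cos(th)]])@B
    print("1mm +x dock = dp",T[:,0].round(3),"1mm -y dock = dp",(-T[:,1]).round(3),"(tool x,z)")
E
python3 -c "
from h import *
rep()"
```

```text
t 7.75 z 0.0586 corner in dock mm [-29.86  24.97] dyaw -0.0011 F dock [-0.05  0.22] -3.71 Mz [-0.035  0.123  0.01 ] w 0.0139
1mm +x dock = dp [0.706 0.708] 1mm -y dock = dp [ 0.708 -0.706] (tool x,z)
```

Emit:
apply_moves(deltas=[{"dp": [0.005,0.001,0.005],"roll": 0,"grip": 1},{"dp": [0.005,0,0.005],"roll": 0,"grip": 1},{"dp": [0.002,0,0.002],"roll": 0,"grip": 1},{"dp": [0.0014,0,0.0014],"roll": 0,"grip": 1},{"dp": [0.0007,0,0.0007],"roll": 0,"grip": 1},{"dp": [0.0007,0,0.0007],"roll": 0,"grip": 1},{"dp": [0.0007,0,0.0007],"roll": 0,"grip": 1},{"dp": [0,0,0],"roll": 0,"grip": 1}])

```text
time_s: 8.75
ee_pos: [0.57, -0.0375, 0.0569]
eef_rot: [-1.571, -0.0, -0.613]
force: [0.1, 0.9, -2.2]
grip_width: 0.0138
```

```bash
python3 -c "
from h import *
rep()"
```

```text
t 8.75 z 0.0569 corner in dock mm [-8.25 25.04] dyaw -0.0011 F dock [0.28 0.89] -2.2 Mz [-0.058  0.127 -0.005] w 0.0138
1mm +x dock = dp [0.706 0.708] 1mm -y dock = dp [ 0.708 -0.706] (tool x,z)
```

Emit:
apply_moves(deltas=[{"dp": [0.0005,0,0.0005],"roll": 0,"grip": 1},{"dp": [0.0005,0,0.0005],"roll": 0,"grip": 1},{"dp": [0,0,0],"roll": 0,"grip": 1}])

```text
time_s: 9.12
ee_pos: [0.5714, -0.0372, 0.057]
eef_rot: [-1.571, -0.0, -0.613]
force: [-0.1, 0.3, -2.6]
grip_width: 0.014
```

Emit:
apply_moves(deltas=[{"dp": [0.0005,0,0.0005],"roll": 0,"grip": 1},{"dp": [0,0,0],"roll": 0,"grip": 1}])

```text
time_s: 9.38
ee_pos: [0.5722, -0.0371, 0.057]
eef_rot: [-1.571, -0.0, -0.613]
force: [-0.5, -0.6, -1.8]
grip_width: 0.0134
```

Emit:
apply_moves(deltas=[{"dp": [0.0005,0,0.0005],"roll": 0,"grip": 1},{"dp": [0,0,0],"roll": 0,"grip": 1}])

```text
time_s: 9.62
ee_pos: [0.5724, -0.037, 0.0569]
eef_rot: [-1.571, 0.001, -0.613]
force: [-5.6, -0.8, 0.3]
grip_width: 0.0137
```

```bash
python3 -c "
from h import *
rep()"
```

```text
t 9.625 z 0.0569 corner in dock mm [-5.84 25.1 ] dyaw -0.0011 F dock [-5.66  0.14] 0.29 Mz [-0.21   1.148 -0.036] w 0.0137
1mm +x dock = dp [0.706 0.708] 1mm -y dock = dp [ 0.708 -0.706] (tool x,z)
```

Emit:
apply_moves(deltas=[{"dp": [0.0015,0,-0.0015],"roll": 0,"grip": 1},{"dp": [0.0015,0,-0.0015],"roll": 0,"grip": 1},{"dp": [0.0015,0,-0.0015],"roll": 0,"grip": 1},{"dp": [0.0015,0,-0.0015],"roll": 0,"grip": 1},{"dp": [0.0015,0,-0.0015],"roll": 0,"grip": 1},{"dp": [0.001,0,-0.001],"roll": 0,"grip": 1},{"dp": [0.001,0,-0.001],"roll": 0,"grip": 1}])

```text
time_s: 10.5
ee_pos: [0.5747, -0.0501, 0.0566]
eef_rot: [-1.571, 0.001, -0.613]
force: [-3.6, 1.7, -3.8]
grip_width: 0.0136
```

```bash
python3 -c "
from h import *
rep()"
```

```text
t 10.5 z 0.0566 corner in dock mm [-5.86 11.82] dyaw -0.0011 F dock [-3.21  2.31] -3.79 Mz [0.412 1.186 0.05 ] w 0.0136
1mm +x dock = dp [0.706 0.708] 1mm -y dock = dp [ 0.708 -0.706] (tool x,z)
```

Emit:
apply_moves(deltas=[{"dp": [0.0008,0,-0.0007],"roll": 0,"grip": 1},{"dp": [0.0007,0,-0.0007],"roll": 0,"grip": 1},{"dp": [0.0007,0,-0.0007],"roll": 0,"grip": 1},{"dp": [0.0008,0,-0.0006],"roll": 0,"grip": 1}])

```text
time_s: 11.0
ee_pos: [0.5752, -0.0534, 0.0565]
eef_rot: [-1.571, 0.003, -0.613]
force: [-7.5, 6.9, -1.8]
grip_width: 0.0139
```

```bash
python3 -c "
from h import *
rep()"
```

```text
t 11.0 z 0.0565 corner in dock mm [-5.86  8.48] dyaw -0.0012 F dock [-6.21  8.14] -1.84 Mz [ 1.406  1.76  -0.084] w 0.0139
1mm +x dock = dp [0.706 0.708] 1mm -y dock = dp [ 0.708 -0.706] (tool x,z)
```

Emit:
apply_moves(deltas=[{"dp": [0.0007,0,-0.0007],"roll": 0,"grip": 1},{"dp": [0.0007,0,-0.0007],"roll": 0,"grip": 1},{"dp": [0.0007,0,-0.0007],"roll": 0,"grip": 1}])

```text
time_s: 11.38
ee_pos: [0.5756, -0.0563, 0.0563]
eef_rot: [-1.571, 0.003, -0.613]
force: [-6.7, 5.5, -1.7]
grip_width: 0.0138
```

```bash
python3 -c "
from h import *
rep()"
```

```text
t 11.375 z 0.0563 corner in dock mm [-6.03  5.52] dyaw -0.0014 F dock [-5.65  6.56] -1.75 Mz [ 1.275  1.693 -0.231] w 0.0138
1mm +x dock = dp [0.706 0.708] 1mm -y dock = dp [ 0.708 -0.706] (tool x,z)
```

Emit:
apply_moves(deltas=[{"dp": [0.0007,-0.0004,-0.0007],"roll": 0,"grip": 1},{"dp": [0.0007,0,-0.0007],"roll": 0,"grip": 1},{"dp": [0.0007,0,-0.0007],"roll": 0,"grip": 1}])

```text
time_s: 11.75
ee_pos: [0.576, -0.0593, 0.0566]
eef_rot: [-1.571, 0.003, -0.613]
force: [-7.1, 5.7, -2.9]
grip_width: 0.0135
```

```bash
python3 -c "
from h import *
rep()"
```

```text
t 11.75 z 0.0566 corner in dock mm [-6.1   2.54] dyaw -0.0015 F dock [-6.04  6.83] -2.94 Mz [ 1.247  1.563 -0.262] w 0.0135
1mm +x dock = dp [0.706 0.708] 1mm -y dock = dp [ 0.708 -0.706] (tool x,z)
```

Emit:
apply_moves(deltas=[{"dp": [0.0006,0,-0.0006],"roll": 0,"grip": 1},{"dp": [0.0004,0,-0.0004],"roll": 0,"grip": 1}])

```text
time_s: 12.0
ee_pos: [0.5762, -0.0604, 0.0566]
eef_rot: [-1.571, 0.004, -0.613]
force: [-7.9, 9.3, -1.6]
grip_width: 0.0136
```

```bash
python3 -c "
from h import *
rep()"
```

```text
t 12.0 z 0.0566 corner in dock mm [-6.13  1.42] dyaw -0.0015 F dock [-6.14 10.55] -1.62 Mz [ 1.961  1.883 -0.318] w 0.0136
1mm +x dock = dp [0.706 0.708] 1mm -y dock = dp [ 0.708 -0.706] (tool x,z)
```

Emit:
apply_moves(deltas=[{"dp": [0.0003,0,-0.0003],"roll": 0,"grip": 1},{"dp": [0,0,0],"roll": 0,"grip": 1}])

```text
time_s: 12.25
ee_pos: [0.5762, -0.0604, 0.0566]
eef_rot: [-1.571, 0.004, -0.613]
force: [-8.2, 10.8, -0.6]
grip_width: 0.0139
```

```bash
python3 -c "
from h import *
rep()"
```

```text
t 12.25 z 0.0566 corner in dock mm [-6.14  1.38] dyaw -0.0014 F dock [-6.18 12.06] -0.65 Mz [ 2.136  1.892 -0.262] w 0.0139
1mm +x dock = dp [0.706 0.708] 1mm -y dock = dp [ 0.708 -0.706] (tool x,z)
```

Emit:
apply_moves(deltas=[{"dp": [0.0003,0,0.0003],"roll": 0,"grip": 1},{"dp": [0.0001,0,0.0001],"roll": 0,"grip": 1},{"dp": [0,0,0],"roll": 0,"grip": 1}])

```text
time_s: 12.62
ee_pos: [0.5763, -0.0604, 0.0566]
eef_rot: [-1.571, 0.005, -0.613]
force: [-12.0, 9.7, 1.0]
grip_width: 0.0136
```

```bash
python3 -c "
from h import *
rep()"
```

```text
t 12.625 z 0.0566 corner in dock mm [-6.04  1.35] dyaw -0.0014 F dock [-10.1   11.61] 0.99 Mz [ 2.04   2.555 -0.331] w 0.0136
1mm +x dock = dp [0.706 0.708] 1mm -y dock = dp [ 0.708 -0.706] (tool x,z)
```

Emit:
apply_moves(deltas=[{"dp": [0.0002,0,-0.0002],"roll": 0,"grip": 1},{"dp": [0,0,0],"roll": 0,"grip": 1},{"dp": [0,0,0],"roll": 0,"grip": 1},{"dp": [0,0,0],"roll": 0,"grip": 1},{"dp": [0,0,0],"roll": 0,"grip": 1},{"dp": [0,0,0],"roll": 0,"grip": 1},{"dp": [0,0,0],"roll": 0,"grip": 1},{"dp": [0,0,0],"roll": 0,"grip": 1},{"dp": [0,0,0],"roll": 0,"grip": 1},{"dp": [0,0,0],"roll": 0,"grip": 1}])

```text
time_s: 13.88
ee_pos: [0.5763, -0.0605, 0.0566]
eef_rot: [-1.571, 0.005, -0.613]
force: [-12.9, 11.8, 2.1]
grip_width: 0.0139
```

```bash
python3 - <<'E'
from h import *
rep()
I=info("top"); im=imaging.camera("top"); cv2.imwrite("pics/t3.png",im); im2=imaging.camera("side"); cv2.imwrite("pics/s3.png",im2)
I=info("wrist"); w=imaging.camera("wrist"); cv2.imwrite("pics/w3.png",w)
a=cv2.resize(im[110:270,220:400],(400,356),interpolation=2); b=cv2.resize(w,(400,300)); c=cv2.resize(im2[200:310,200:360],(400,275),interpolation=2)
H=np.zeros((600,800,3),np.uint8); H[:356,:400]=a; H[:300,400:]=b; H[300:575,400:]=c; cv2.imwrite("pics/m3.png",H)
E
```

```text
t 13.875 z 0.0566 corner in dock mm [-6.04  1.34] dyaw -0.0013 F dock [-10.65  13.84] 2.05 Mz [ 2.338  2.667 -0.268] w 0.0139
1mm +x dock = dp [0.706 0.708] 1mm -y dock = dp [ 0.708 -0.706] (tool x,z)
```

View pics/m3.png

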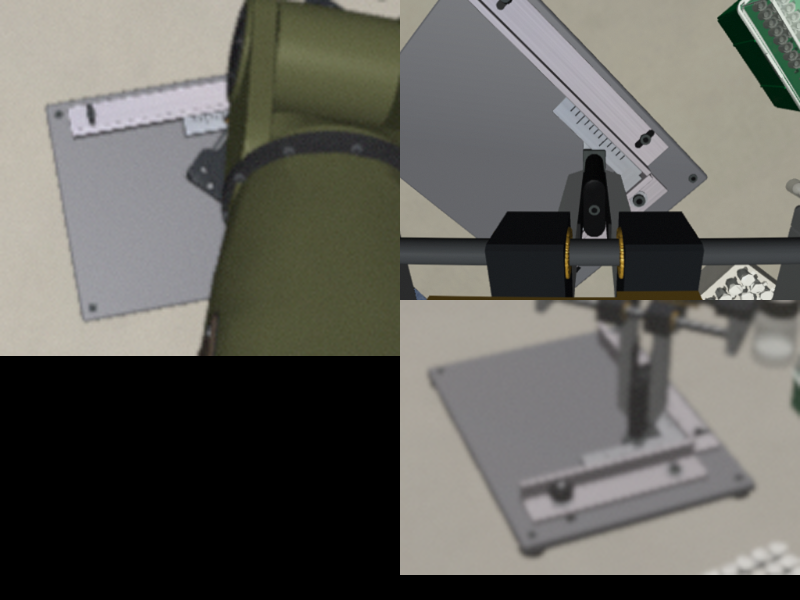

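The pictures show the square's rear leg flush along the rear fence. Its side leg lies along the side fence, whose edge runs from (520,485) to (695,440) in the side crop. Now I'll back off diagonally and lift.

Emit:
apply_moves(deltas=[{"dp": [-0.001,0,0],"roll": 0,"grip": 1},{"dp": [-0.002,0,0],"roll": 0,"grip": 1},{"dp": [-0.003,0,0],"roll": 0,"grip": 1},{"dp": [-0.003,-0.002,0],"roll": 0,"grip": 1},{"dp": [0,-0.02,0],"roll": 0,"grip": 1},{"dp": [0,-0.03,0],"roll": 0,"grip": 1},{"dp": [0,-0.03,0],"roll": 0,"grip": 1},{"dp": [0,0,0],"roll": 0,"grip": 1},{"dp": [0,0,0],"roll": 0,"grip": 1}])

```text
time_s: 15.15
ee_pos: [0.5701, -0.0568, 0.1381]
eef_rot: [-1.571, 0.001, -0.613]
force: [0.3, 0.5, -3.6]
grip_width: 0.0135
```

```bash
python3 - <<'E'
from h import *
rep()
im=imaging.camera("side"); cv2.imwrite("pics/s4.png",im); cv2.imwrite("pics/s4b.png",cv2.resize(im[200:320,200:360],(800,600),interpolation=2))
to([.3,.0,.14],-.613); to([.428,.309,.14],-.77)
E
```

```text
t 15.15 z 0.1381 corner in dock mm [-11.51   6.  ] dyaw -0.0011 F dock [0.35 0.48] -3.56 Mz [-0.078  0.1    0.003] w 0.0135
1mm +x dock = dp [0.706 0.708] 1mm -y dock = dp [ 0.708 -0.706] (tool x,z)
t 15.2 pos [ 0.57   -0.0568  0.1379] rot [-1.5717  0.0018 -0.613 ] F [-0.16 -0.03 -1.82] M [-0.07   0.124 -0.028] w 0.014
roll -0.0 dp before turn [-0.2535 -0.0016 -0.1089] dp after turn [-0.2535 -0.0021 -0.1089]
t 15.2 pos [ 0.57   -0.0568  0.1379] rot [-1.5717  0.0018 -0.613 ] F [-0.16 -0.03 -1.82] M [-0.07   0.124 -0.028] w 0.014
roll 0.157 dp before turn [-0.3266 -0.0018  0.2175] dp after turn [-0.3566 -0.0021  0.1638]
```

View pics/s4b.png

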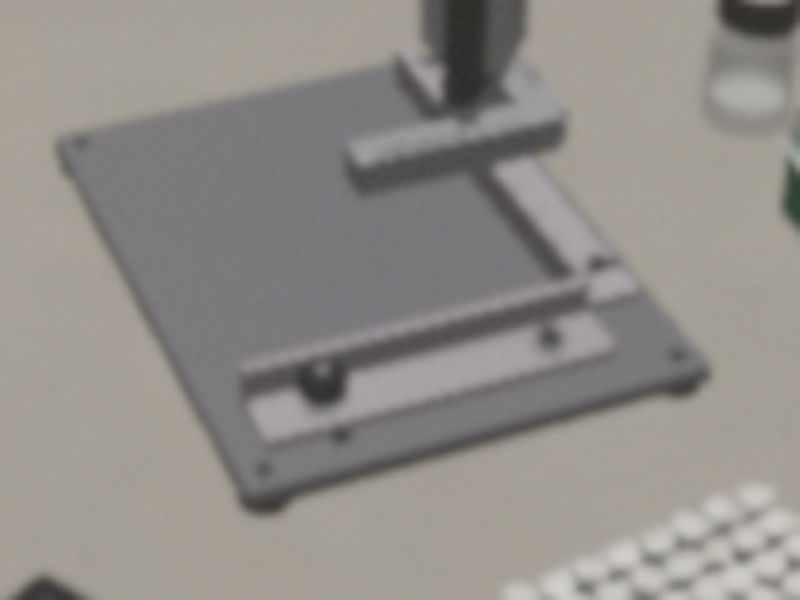

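In the side view, the fence top edge runs from (243,363) to (588,280), its base edge from (265,443) to (614,350), and the plate edge from (250,488) to (705,372). Next I'll measure the angles by ray-casting those edges.

```bash
python3 - <<'E'
from h import *
I=info("side"); im=cv2.imread("pics/s4.png"); g=cv2.GaussianBlur(cv2.cvtColor(im,cv2.COLOR_BGR2GRAY),(3,3),0).astype(np.float32)
def edge(p,q,z,sgn,w=2.5):
    p,q=np.array(p)/5+[200,200],np.array(q)/5+[200,200]; t=(q-p)/np.linalg.norm(q-p); n=np.array([-t[1],t[0]]); pts=[]
    for a in np.linspace(.06,.94,60):
        s=np.arange(-w,w+.1,.1); x=((p+a*(q-p))[None]+s[:,None]*n).astype(np.float32)
        d=np.gradient(cv2.remap(g,x[:,0][None],x[:,1][None],1)[0])*sgn; d=np.clip(d,0,None)**3; pts.append((x*d[:,None]).sum(0)/d.sum())
    P=ray("side",pts,z,I)[:,:2]; v=cv2.fitLine((P*1000).astype(np.float32),cv2.DIST_HUBER,0,.01,.01).ravel(); return np.arctan2(v[1]/v[0],1),v[2:]
# sgn: +1 dark->bright going down the picture, -1 bright->dark
print("fence top, inner edge ",edge((245,362),(585,278),.034,1))
print("fence top, outer edge",edge((243,375),(588,293),.034,-1))
print("fence base edge",edge((268,443),(614,351),.0165,-1))
print("plate top edge?",edge((262,488),(690,376),.014,-1), "bottom", edge((285,498),(660,398),.004,1))
E
```

```text
fence top, inner edge  (np.float32(0.16472399), array([531.6679 , -98.53215], dtype=float32))
fence top, outer edge (np.float32(0.16561745), array([ 541.8576 , -106.55103], dtype=float32))
fence base edge (np.float32(0.16926455), array([ 535.3768 , -127.91076], dtype=float32))
plate top edge? (np.float32(0.17042631), array([ 552.7527 , -147.02904], dtype=float32)) bottom (np.float32(0.17120022), array([ 551.97015, -146.24791], dtype=float32))
```

Emit:
apply_moves(deltas=[{"dp": [-0.0466,0,0.0311],"roll": 0,"grip": 1},{"dp": [-0.0466,0,0.0311],"roll": 0,"grip": 1},{"dp": [-0.0466,0,0.0311],"roll": 0,"grip": 1},{"dp": [-0.0466,0,0.0311],"roll": 0,"grip": 1},{"dp": [-0.0466,0,0.0311],"roll": 0,"grip": 1},{"dp": [-0.0466,0,0.0311],"roll": 0,"grip": 1},{"dp": [-0.047,0,0.0309],"roll": 0,"grip": 1},{"dp": [0,0,0],"roll": 0.08,"grip": 1},{"dp": [0,0,0],"roll": 0.077,"grip": 1},{"dp": [0,0,0],"roll": 0,"grip": 1}])

```text
time_s: 16.45
ee_pos: [0.4281, 0.3088, 0.1382]
eef_rot: [-1.573, 0.0, -0.769]
force: [0.1, -0.5, -1.8]
grip_width: 0.014
```

```bash
python3 - <<'E'
from h import *
to([.428,.309,.0425],-.77)
im=imaging.camera("top"); cv2.imwrite("pics/t5.png",im); I=info("top")
from m import *
b,g,r=[im[...,i].astype(int) for i in range(3)]
roi=np.zeros(b.shape,bool); roi[130:262,232:392]=1
dk=blob((b-r>-5)&roi,(300,200)); print("dock",cv2.minAreaRect(ray("top",outline(dk),0.014,I)[:,:2].astype(np.float32)*1000))
f=(b>148)&dk
for s in((300,155),(357,190)):
    if f[s[1],s[0]]: print("fence",cv2.minAreaRect(ray("top",outline(blob(f,s)),0.034,I)[:,:2].astype(np.float32)*1000))
E
```

```text
t 16.45 pos [0.4281 0.3088 0.1382] rot [-1.5726e+00  4.0000e-04 -7.6940e-01] F [ 0.06 -0.47 -1.76] M [-0.062  0.106  0.026] w 0.014
roll 0.0006 dp before turn [-0.0002  0.0957  0.0002] dp after turn [-0.0002  0.0957  0.0001]
dock ((533.398681640625, -18.0673828125), (199.13124084472656, 259.158447265625), 9.786572456359863)
fence ((580.4408569335938, -38.74613952636719), (272.8963623046875, 131.20260620117188), 62.20466995239258)
fence ((580.4408569335938, -38.74613952636719), (272.8963623046875, 131.20260620117188), 62.20466995239258)
```

Emit:
apply_moves(deltas=[{"dp": [0,0.04,0],"roll": 0,"grip": 1},{"dp": [0,0.035,0],"roll": 0,"grip": 1},{"dp": [0,0.015,0],"roll": 0,"grip": 1},{"dp": [0,0.003,0],"roll": 0,"grip": 1},{"dp": [0,0.001,0],"roll": 0,"grip": 1},{"dp": [0,0.001,0],"roll": 0,"grip": 1},{"dp": [0,0,0],"roll": 0,"grip": 1},{"dp": [0,0,0],"roll": 0,"grip": 1}])

```text
time_s: 17.5
ee_pos: [0.4287, 0.309, 0.0447]
eef_rot: [-1.57, -0.0, -0.77]
force: [-0.1, -0.3, -2.0]
grip_width: 0.0136
```

```bash
python3 - <<'E'
from h import *
to([.428,.309,.042],-.77)
im=cv2.imread("pics/t5.png"); I=info("top"); g=cv2.GaussianBlur(cv2.cvtColor(im,cv2.COLOR_BGR2GRAY),(3,3),0).astype(np.float32)
def edge(A,B,w=2.5):  # world ends; strongest edge near the line
    p,q=proj("top",[A,B],I); t=(q-p)/np.linalg.norm(q-p); n=np.array([-t[1],t[0]]); pts=[]
    for a in np.linspace(.08,.92,60):
        s=np.arange(-w,w+.1,.1); x=((p+a*(q-p))[None]+s[:,None]*n).astype(np.float32)
        d=abs(np.gradient(cv2.remap(g,x[:,0][None],x[:,1][None],1)[0]))**3; pts.append((x*d[:,None]).sum(0)/d.sum())
    v=cv2.fitLine((ray("top",pts,A[2],I)[:,:2]*1000).astype(np.float32),cv2.DIST_HUBER,0,.01,.01).ravel(); return np.arctan2(v[1]/v[0],1)
Bm=R.from_euler("z",YD).as_matrix()[:2,:2]; D=lambda x,y,z:[*(C0+Bm@[x/1000,y/1000]),z]
print("inner top edge",edge(D(-10,0,.034),D(-152,0,.034)))
print("outer base edge",edge(D(-10,-27,.0165),D(-152,-27,.0165)))
print("plate right",edge(D(25,-50,.014),D(-165,-50,.014)))
E
```

```text
t 17.5 pos [0.4287 0.309  0.0447] rot [-1.5702e+00 -2.0000e-04 -7.7000e-01] F [-0.15 -0.27 -2.01] M [-0.016  0.077  0.014] w 0.0136
roll 0.0 dp before turn [-0.0005  0.0027 -0.0005] dp after turn [-0.0005  0.0027 -0.0005]
inner top edge 0.1694126
outer base edge 0.15852351
plate right 0.17347515
```

Emit:
apply_moves(deltas=[{"dp": [0,0.001,0],"roll": 0,"grip": 1},{"dp": [0,0.001,0],"roll": 0,"grip": 1},{"dp": [0,0.0005,0],"roll": 0,"grip": 1},{"dp": [0,0,0],"roll": 0,"grip": 1},{"dp": [0,0,0],"roll": 0,"grip": 1}])

```text
time_s: 18.12
ee_pos: [0.4286, 0.3089, 0.0419]
eef_rot: [-1.571, 0.0, -0.77]
force: [-1.3, -1.0, 0.8]
grip_width: 0.0139
```

Emit:
apply_moves(deltas=[{"dp": [0,0.0004,0],"roll": 0,"grip": 1},{"dp": [0,0,0],"roll": 0,"grip": 1}])

```text
time_s: 18.38
ee_pos: [0.4286, 0.309, 0.0419]
eef_rot: [-1.571, -0.0, -0.77]
force: [-3.9, -2.5, 6.7]
grip_width: 0.0137
```

Emit:
apply_moves(deltas=[{"dp": [0,0,0],"roll": 0,"grip": -1},{"dp": [0,0,0],"roll": 0,"grip": -1},{"dp": [0,0,0],"roll": 0,"grip": -1},{"dp": [0,0,0],"roll": 0,"grip": -1},{"dp": [0,0,0],"roll": 0,"grip": -1},{"dp": [0,0,0],"roll": 0,"grip": -1},{"dp": [0,-0.02,0],"roll": 0,"grip": -1},{"dp": [0,-0.03,0],"roll": 0,"grip": -1},{"dp": [0,-0.05,0],"roll": 0,"grip": -1},{"dp": [0,0,0],"roll": 0,"grip": -1}])

```text
time_s: 19.62
ee_pos: [0.4299, 0.3098, 0.1449]
eef_rot: [-1.565, -0.002, -0.77]
force: [-0.2, -0.8, -0.5]
grip_width: 0.0943
```

```bash
python3 - <<'E'
from h import *
rep()
w=imaging.camera("wrist"); t=imaging.camera("top"); cv2.imwrite("pics/t6.png",t)
H=np.zeros((600,800,3),np.uint8); H[:300,:400]=cv2.resize(w,(400,300)); H[300:,:400]=cv2.resize(t,(400,300)); H[:330,400:]=cv2.resize(t[130:262,232:392],(400,330),interpolation=2); cv2.imwrite("pics/m6.png",H)
to([.5,-.05,.25],-.613)
E
```

```text
t 19.625 z 0.1449 corner in dock mm [-91.23 387.04] dyaw -0.158 F dock [-0.35 -0.7 ] -0.46 Mz [-0.03   0.156  0.01 ] w 0.0943
1mm +x dock = dp [0.587 0.81 ] 1mm -y dock = dp [ 0.81  -0.587] (tool x,z)
t 19.725 pos [0.4284 0.3089 0.1412] rot [-1.5707e+00 -1.0000e-04 -7.7000e-01] F [-0.22  0.37 -0.14] M [-0.07   0.105 -0.027] w 0.0941
roll -0.157 dp before turn [ 0.3012 -0.1088 -0.2078] dp after turn [ 0.265  -0.1088 -0.2524]
```

View pics/m6.png

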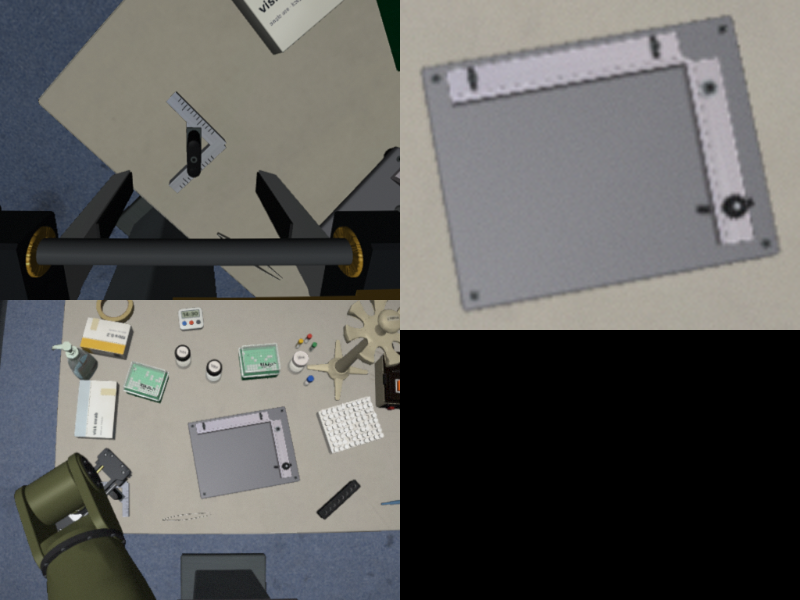

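The final views show the square standing free where it started and the side fence looking square. As a last check I'll measure the fence from above the dock with the wrist camera.

Emit:
apply_moves(deltas=[{"dp": [0,-0.05,0],"roll": -0.08,"grip": -1},{"dp": [0,-0.05,0],"roll": -0.077,"grip": -1},{"dp": [0.045,0,-0.045],"roll": 0,"grip": -1},{"dp": [0.045,0,-0.045],"roll": 0,"grip": -1},{"dp": [0.045,0,-0.045],"roll": 0,"grip": -1},{"dp": [0.045,0,-0.045],"roll": 0,"grip": -1},{"dp": [0.045,0,-0.045],"roll": 0,"grip": -1},{"dp": [0.045,0,-0.045],"roll": 0,"grip": -1},{"dp": [0.045,0,-0.045],"roll": 0,"grip": -1},{"dp": [0,0,0],"roll": 0,"grip": -1}])

```text
time_s: 20.98
ee_pos: [0.5032, -0.1253, 0.2393]
eef_rot: [-1.572, 0.003, -0.618]
force: [0.4, 1.0, -0.3]
grip_width: 0.0939
```

Emit:
apply_moves(deltas=[{"dp": [0,0,0],"roll": 0,"grip": -1},{"dp": [0,0,0],"roll": 0,"grip": -1},{"dp": [0,0,0],"roll": 0,"grip": -1}])

```text
time_s: 21.35
ee_pos: [0.5037, -0.121, 0.2415]
eef_rot: [-1.571, -0.0, -0.611]
force: [-0.3, -0.7, 0.0]
grip_width: 0.0941
```

```bash
python3 - <<'E'
from h import *
I=info("wrist"); im=imaging.camera("wrist"); t=imaging.camera("top"); cv2.imwrite("pics/w7.png",im)
cv2.imwrite("pics/w7b.png",cv2.resize(im,(768,576)))
np.savez("w7.npz",K=I[0],D=I[1],T=I[2]); cv2.imwrite("pics/t7.png",t)
g=cv2.GaussianBlur(cv2.cvtColor(im,cv2.COLOR_BGR2GRAY),(3,3),0).astype(np.float32)
Bm=R.from_euler("z",YD).as_matrix()[:2,:2]; D=lambda x,y,z:[*(C0+Bm@[x/1000,y/1000]),z]
def edge(A,B,w=5):
    p,q=proj("w",[A,B],I); t=(q-p)/np.linalg.norm(q-p); n=np.array([-t[1],t[0]]); pts=[]
    for a in np.linspace(.08,.92,60):
        s=np.arange(-w,w+.1,.1); x=((p+a*(q-p))[None]+s[:,None]*n).astype(np.float32)
        d=abs(np.gradient(cv2.remap(g,x[:,0][None],x[:,1][None],1)[0]))**3; pts.append((x*d[:,None]).sum(0)/d.sum())
    P=ray("w",pts,A[2],I)[:,:2]; v=cv2.fitLine((P*1000).astype(np.float32),cv2.DIST_HUBER,0,.01,.01).ravel(); return (p*1.5).round(),(q*1.5).round(),np.arctan2(v[1]/v[0],1),((P-C0)@Bm*1000).mean(0).round(1)
print("inner",edge(D(-10,0,.034),D(-152,0,.034)))
print("plate right",edge(D(25,-50,.014),D(-165,-50,.014)))
print("plate front",edge(D(-170,-40,.014),D(-170,200,.014)))
E
```

```text
inner (array([460., 134.]), array([327., 266.]), np.float32(0.16847588), array([-79.2,   1.3]))
plate right (array([532., 149.]), array([361., 311.]), np.float32(0.17381911), array([-67. , -48.1]))
plate front (array([349., 307.]), array([126.,  97.]), np.float32(-1.3966914), array([-168.5,   84.5]))
```

View pics/w7b.png

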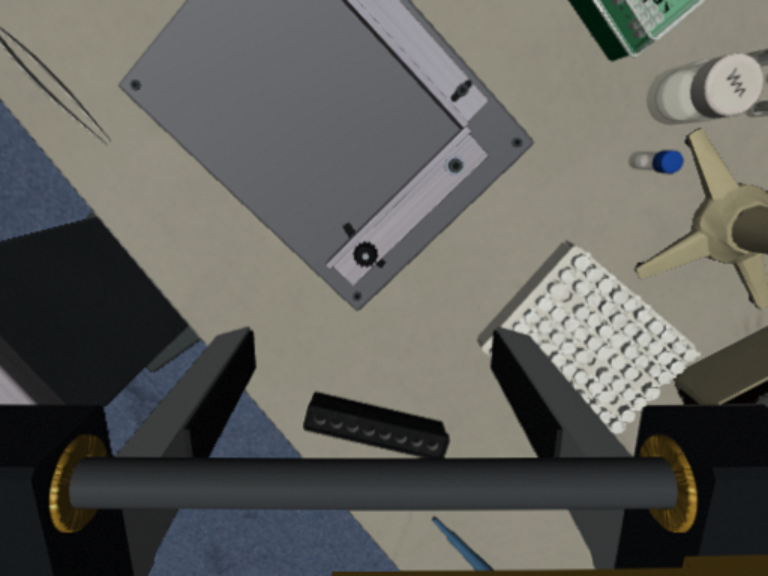

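The wrist view shows the side fence parallel to the plate edge, at 0.1685 against 0.174 rad, a difference of about 0.005. The slot under the screw is centred. I'll check the square from above and hand in.

```bash
python3 - <<'E'
from m import *
im=cv2.imread("pics/t7.png").astype(int); I=info("top"); roi=np.zeros(im.shape[:2],bool); roi[225:285,112:172]=1
m=(im[...,0]-im[...,2]>-5)&roi; print(cv2.minAreaRect(ray("top",outline(blob(m,(160,250))),.016,I)[:,:2].astype(np.float32)*1000))
a=cv2.imread("pics/top0.png").astype(int); d=(abs(a-im).max(2)>45).astype(np.uint8); n,l,s,c=cv2.connectedComponentsWithStats(d); print([(s[i].tolist()) for i in range(1,n) if s[i,4]>15])
print(ctrl.get_obs()["time_s"], ctrl.hand_in())
E
```

```text
((412.85845947265625, 320.8839111328125), (89.82886505126953, 91.49407196044922), 0.6542360186576843)
[[349, 117, 163, 267, 30688], [363, 180, 7, 28, 83], [435, 214, 14, 9, 69]]
the job is handed in; nothing more can be done
21.45 None
```

The side fence is swung true, the square is standing back on the bare table, and the job is handed in at 21.5 s of the 58 s. I got no verdict from the station.

**Pressing:** I gripped the square across its bar and felt for the rear fence, which stopped it about 6 mm in front of dock_corner's x = 0. I then slid the square along the rear fence until the force rose with no more movement. I held it there for about 1.4 s at roughly 10 N on the rear fence and 12–14 N on the side fence, within 0.002 rad of the dock. These forces come from the wrist reading, so friction is mixed in.

**Last checks:**
- **Side fence:** the closest wrist view puts it about 0.005 rad off true (limit 0.02). The top and side views put its top edge 0.004–0.006 rad off. One top-view edge, the fence base, disagreed at 0.015 rad; I took that as edge noise.
- **Square:** it is released, upright and back within about 2 mm of where it started, well off the dock. The gripper was open and clear of everything.
- **Other objects:** comparing start and end top pictures, I found changes only where the arm now hides the view, at the side fence, and in one small patch (14×9 pixels) by the tray. I did not look into that patch. The tray lies partly behind the arm in the top picture, and I did not measure its position against the start.

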